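# Colour change-over at a leather-recolouring bench

## Task

The cream job is finished, so change the bench over to tan: press the caps of both cream vials fully shut, and sort the mat by putting every paint tube into the blue box and every palette knife into the yellow basket, in whatever order you like. Only when all of that is done, flick the tan vial's cap wide open, past upright, and leave it so. Keep the black vial shut and leave everything else on the bench where it is.

Things in the scene. Friction and masses are not known exactly. Their poses are not given: they have to be found in the camera images.
- rack: pale wooden vial rack, 56 deep (own x) by 270 (own y) by 55 high, fixed; origin under its centre; its own +x points away from the robot (turned up to 0.2 rad). Holds a row of four flip-cap vials 62 apart along its y, in any order (cream, cream, tan, black); the vials cannot come out. (lengths in mm)
- cream1_cap (a joint): flip cap of a cream dye vial (vial 28 across, hinge 95 above the table, cap same colour). 0 = pressed shut, positive = open, 1.57 = upright, 2.2 = end stop, leaning away from the robot. The hinge is stiff (0.03 Nm friction, no spring): the cap stays wherever it is left. Starts standing open. (lengths in mm)
- cream1_hinge (a point): hinge of the cream vial's cap: at the far (rack +x) edge, 16 behind the vial's axis, 95 above the table; fixed; axes as the rack's; the cap turns about its y. Shut, the cap is a disc 32 across and 10 thick from the hinge towards rack -x, bottom at hinge height, with a thumb tab 12 wide (along y) reaching from 30 to 56 on the robot side of the hinge, from 2 to 18 above it. (lengths in mm)
- cream2_cap (a joint): flip cap of a cream dye vial (vial 28 across, hinge 95 above the table, cap same colour). 0 = pressed shut, positive = open, 1.57 = upright, 2.2 = end stop, leaning away from the robot. The hinge is stiff (0.03 Nm friction, no spring): the cap stays wherever it is left. Starts standing open. (lengths in mm)
- cream2_hinge (a point): hinge of the cream vial's cap: at the far (rack +x) edge, 16 behind the vial's axis, 95 above the table; fixed; axes as the rack's; the cap turns about its y. Shut, the cap is a disc 32 across and 10 thick from the hinge towards rack -x, bottom at hinge height, with a thumb tab 12 wide (along y) reaching from 30 to 56 on the robot side of the hinge, from 2 to 18 above it. (lengths in mm)
- tan_cap (a joint): flip cap of a tan-brown dye vial (vial 28 across, hinge 95 above the table, cap same colour). 0 = pressed shut, positive = open, 1.57 = upright, 2.2 = end stop, leaning away from the robot. The hinge is stiff (0.03 Nm friction, no spring): the cap stays wherever it is left. Starts shut. (lengths in mm)
- tan_hinge (a point): hinge of the tan-brown vial's cap: at the far (rack +x) edge, 16 behind the vial's axis, 95 above the table; fixed; axes as the rack's; the cap turns about its y. Shut, the cap is a disc 32 across and 10 thick from the hinge towards rack -x, bottom at hinge height, with a thumb tab 12 wide (along y) reaching from 30 to 56 on the robot side of the hinge, from 2 to 18 above it. (lengths in mm)
- black_cap (a joint): flip cap of a black dye vial (vial 28 across, hinge 95 above the table, cap same colour). 0 = pressed shut, positive = open, 1.57 = upright, 2.2 = end stop, leaning away from the robot. The hinge is stiff (0.03 Nm friction, no spring): the cap stays wherever it is left. Starts shut. (lengths in mm)
- black_hinge (a point): hinge of the black vial's cap: at the far (rack +x) edge, 16 behind the vial's axis, 95 above the table; fixed; axes as the rack's; the cap turns about its y. Shut, the cap is a disc 32 across and 10 thick from the hinge towards rack -x, bottom at hinge height, with a thumb tab 12 wide (along y) reaching from 30 to 56 on the robot side of the hinge, from 2 to 18 above it. (lengths in mm)
- tube1: paint tube: flattened white body 62 long, 26 wide, 18 thick with a coloured band, an orange round cap (16 across) at +x, flat crimped end at -x; lies flat along own x from -36 to +53; origin at the middle of its thickness and width (9 above the table), 60 g; may be absent (lengths in mm)
- tube2: paint tube: flattened white body 62 long, 26 wide, 18 thick with a coloured band, an orange round cap (16 across) at +x, flat crimped end at -x; lies flat along own x from -36 to +53; origin at the middle of its thickness and width (9 above the table), 60 g; may be absent (lengths in mm)
- tube3: paint tube: flattened white body 62 long, 26 wide, 18 thick with a coloured band, an orange round cap (16 across) at +x, flat crimped end at -x; lies flat along own x from -36 to +53; origin at the middle of its thickness and width (9 above the table), 60 g; may be absent (lengths in mm)
- knife1: palette knife: brown wooden handle 70 long, 18 wide, 16 thick centred on the origin (8 above the table), steel blade 15 wide, 3 thick at +x reaching 77 from the origin; 50 g; may be absent (lengths in mm)
- knife2: palette knife: brown wooden handle 70 long, 18 wide, 16 thick centred on the origin (8 above the table), steel blade 15 wide, 3 thick at +x reaching 77 from the origin; 50 g; may be absent (lengths in mm)
- basket: yellow open basket with green side rims, for palette knives: 170 (own x) by 130 (own y) by 50 high outside, walls and floor 4; fixed; origin under its centre (lengths in mm)
- box: blue open box, for paint tubes: 170 (own x) by 130 (own y) by 50 high outside, walls and floor 4; fixed; origin under its centre (lengths in mm)
- spool: thread spool, 28 across, 30 high, dark blue thread, standing among the tubes and knives; bystander; origin under its centre (lengths in mm)
- jar: amber jar 56 across, 65 high; bystander, origin under its centre (lengths in mm)
- glue: red bottle 40 across, 85 high; bystander, origin under its centre (lengths in mm)
- bowl: white bowl 120 across, 40 high; bystander, origin under its centre (lengths in mm)
- cup: white cup 70 across, 70 high; bystander, origin under its centre (lengths in mm)
- glasses: pair of spectacles, 130 wide, 38 high; bystander, origin under its centre (lengths in mm)
There are look-alikes about, which are no part of the job. Leave any pink look-alike of the tube1 alone.

How it is judged:
By the outcome, as a careful person would: the job done as asked, in the order asked, and still so for the second after the job is handed in, with the robot touching nothing.
Of tube1, tube2, tube3, knife1, knife2 only 4 to 5 are there at a start; the rules pass over those that are not, and their reading is None.
At some moment in a run one of tube1, tube2, tube3, knife1, knife2 may be knocked a few centimetres aside while the robot is not near it.
Once in a run the grip may slacken for a moment while it holds something.
It also fails if it takes over 210 s, if anything falls off the work surface, if the arm or the gripper's body presses on something with over 40 N, if the wrist force passes 120 N, or if a joint passes its speed limit or range.

## Robot

A 7-joint arm with a two-finger parallel gripper is mounted at the origin on the work surface. World frame = base frame: x ahead of the robot, y to its left, z up, the work surface at z = 0. Lengths are in m, angles in rad, forces in N, time in s.
With the tool pointing down it reaches from about 0.4 to 0.85 m from the base axis. Payload 10.4 kg.
Tool frame: the origin (TCP) lies at the very end of the fingers, on their centre line; the grasp point (between the pads) lies 19 mm behind it; z points along the fingers, y is the line along which they close (so a half turn about z gives the same grasp; the last joint's range is limited). The gripper opens to 85 mm and grips with 20 to 120 N. Pads are 22 mm wide; open, the fingers measure 114 mm over their backs; the gripper's body (76 mm by 85 mm) begins 54 mm behind the grasp point. The pads swing forward as they close: fully open they stand 13 mm farther back than shut.
Start: joints at [-1.235, 0.332, -0.065, 1.46, 0.022, 1.35, -0.088], TCP at [0.219, 0.585, 0.231] pointing down, gripper open.
Joint ranges: [-2.6, 2.6], [-0.5, 2.12], [-1.47, 1.34], [0.16, 2.42], [-1.27, 4.41], [0.06, 2.06], [-2.6, 2.6]. Speed limits (rad/s): [2.22, 2.22, 2.79, 2.79, 3.14, 3.14, 3.14].

## Interface

Orientations are given as a unit quaternion [x, y, z, w].
In Python, from workcell import * gives the robot as it stands. The module is installed in compiled form; this text tells all that it offers.
- The arm moves only by the tool carry_out, never from a script. Its argument "motion" is a list of rows, each an object with "xyz": the shift along the tool's x, y, z in m, a list of three; "angular": the turn, a rotation vector about the tool's x, y, z in degrees, a list of three. A call has 1 to 12 rows; each row is the pose to reach, as a shift and turn from the pose commanded when the call began, along the tool's axes at that moment; what a row does not reach only later rows make up. A row lasts 1/10 s, in which the tool goes at most 50 mm and 8.59 degrees, less where a joint would pass 70% of its speed; a pose out of reach is approached as far as the arm can. A call with a gripper value outside its range is refused whole. "hand" is the opening, from 0 (shut) to 1 (fully open), set as the call begins (left out, the last holds). The fingers move at their own pace and stop on an object; "grip_force" is the grip in N (left out, the last holds). Time passes only in rows, so rows that repeat a pose let the fingers close. It gives the time, the measured TCP pose, the force, the opening and the grip force at its end, in the units of the state.
- get_obs(): the state, without advancing time (a new reading comes with each control period).
- camera(name): name is "scene" or "top"; returns a dict with "img" (480x640x3 uint8, red, green, blue), "fx", "fy", "cx", "cy" (pixels), "extrinsics" (4x4, takes a point from camera to world coordinates). Camera axes: x right, y up, looking along -z (the intrinsics and any distortion apply to the point x, -y, -z); pixel columns grow to the right and rows downward; lengths in m; the calibration is good to about 2 mm. A picture is of the moment at which its call begins. There is no depth.
- hand_in(): hands the job in; it is judged then, once.
The state is a dict: "clock": time; "joint_pos": joint angles; "joint_velocities": joint speeds; "tau": joint torques, N m; "position": TCP position; "ee_rot": TCP orientation; "ft_force": force on the tool from outside, world axes, zero at the start; "torque": the same for the moment, N m; "grip_width": opening from 0.0 (shut) to 1.0 (fully open); "grasp_force": force on a finger pad.
Only numpy, scipy, OpenCV 4.12 (cv2) and the standard library are available. Lean on these libraries where they do the work, as an engineer would, in place of code of your own. Each camera call takes 0.05 s, during which the arm holds its last target. There are 200 camera calls.

## Working session

There is one attempt and no reset: what is moved stays moved. The work goes in short steps, Python scripts to look and compute and a tool call to move; the robot and the scene stay as the last step left them, time stands still between calls to the robot, and variables do not carry over. Pictures are saved under pics/ and viewed, at most 14 in all, crops included, and the job is handed in when it is done.

Besides the shell and the picture viewer there is one more tool, called after "Emit:" as name(argument=value, ...) on one line, values as JSON. carry_out: Moves the arm, as the interface text tells. Its arguments: {"type":"object","properties":{"motion":{"type":"array"},"hand":{"type":"number"},"grip_force":{"type":"number"}},"required":["motion"]}

```bash
mkdir -p pics; python3 - <<'E'
from workcell import *
import cv2
o=get_obs();print({k:(np.round(v,3).tolist() if 0 else v) for k,v in o.items()})
for n in("scene","top"):
    c=camera(n);cv2.imwrite(f"pics/{n}0.png",c["img"][:,:,::-1]);print(n,{k:v for k,v in c.items() if k!="img"})
E
```

```text
{'clock': 0.0, 'joint_pos': array([-1.23462026,  0.33285927, -0.06470555,  1.46093596,  0.02162242,
        1.3498972 , -0.08852789]), 'joint_velocities': array([-0.0013624 , -0.00022335, -0.00035391, -0.00124893,  0.00023276,
       -0.00123562, -0.00100867]), 'tau': array([-8.44257102e-04, -6.25435925e+01,  4.88160679e-02, -3.91614640e+01,
        1.61323103e-02,  9.49183741e-03, -3.43155136e-05]), 'position': array([0.21933359, 0.5848532 , 0.23052638]), 'ee_rot': array([ 1.78425861e-01,  9.83953108e-01, -6.96802734e-04, -8.30054695e-05]), 'ft_force': array([-0.12927821, -0.21346047, -0.87481106]), 'torque': array([ 0.01113334, -0.05873066,  0.02243215]), 'grasp_force': 0.0, 'grip_width': 1.0006501020421017}
scene {'fx': 549.9830810353014, 'fy': 549.9830810353014, 'cx': 305.62339361386046, 'cy': 227.43895677087212, 'extrinsics': array([[ 0.08913784, -0.57508002,  0.81322655,  1.66164901],
       [ 0.99594031,  0.06174495, -0.06550165, -0.08948068],
       [-0.01254395,  0.81576378,  0.57824918,  0.91514936],
       [ 0.        ,  0.        ,  0.        ,  1.        ]])}
top {'fx': 447.22798554022773, 'fy': 447.22798554022773, 'cx': 319.3340947582947, 'cy': 235.4169825938739, 'extrinsics': array([[-0.01700578,  0.98889009, -0.14767256,  0.36861137],
       [-0.99985321, -0.01651046,  0.00457944,  0.00667769],
       [ 0.00209042,  0.14772876,  0.9890257 ,  0.97855803],
       [ 0.        ,  0.        ,  0.        ,  1.        ]])}
```

View pics/scene0.png

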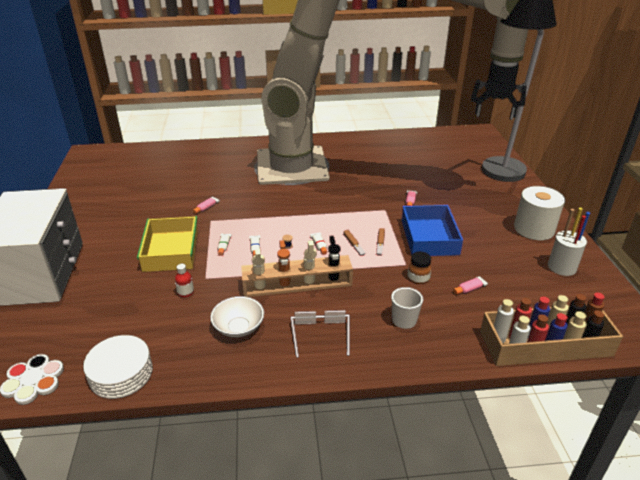

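View pics/top0.png

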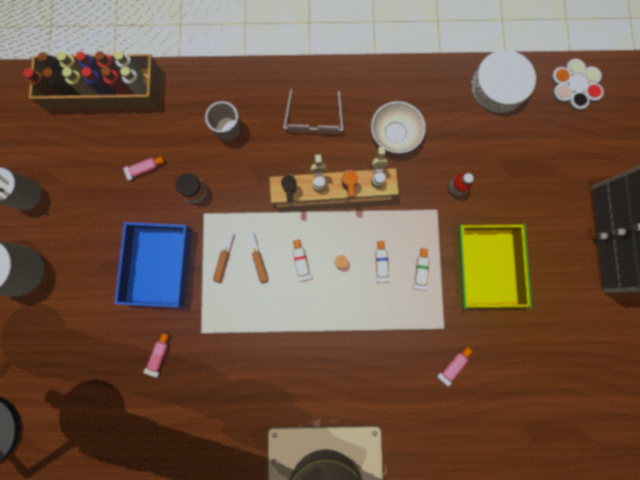

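Top view: blue box ~(153,265), yellow basket ~(495,265); knives at (221,265),(260,265); tubes at (301,260),(382,262),(422,268); spool (342,262); rack (334,188) with, from the left, black, cream, tan, cream. Now enlarging.

```bash
cat > h.py <<'E'
from workcell import *
import cv2
from scipy.spatial.transform import Rotation as R
def pix2w(c,u,v,z):
    E=c["extrinsics"];d=E[:3,:3]@np.array([(u-c["cx"])/c["fx"],-(v-c["cy"])/c["fy"],-1]);p=E[:3,3]
    return p+d*(z-p[2])/d[2]
def w2pix(c,P):
    E=c["extrinsics"];q=E[:3,:3].T@(np.array(P)-E[:3,3]);return np.array([c["cx"]-c["fx"]*q[0]/q[2],c["cy"]+c["fy"]*q[1]/q[2]])
def crop(img,x0,y0,x1,y1,s,name):
    cv2.imwrite("pics/"+name,cv2.resize(img[y0:y1,x0:x1,::-1],None,fx=s,fy=s,interpolation=cv2.INTER_CUBIC))
def go(xyz,yaw):
    """rows-space delta: tool pointing down, tool x axis... yaw = world angle of tool y axis (mod pi)"""
    o=get_obs();r=R.from_quat(o["ee_rot"]);
    y=np.array([np.cos(yaw),np.sin(yaw),0]);best=None
    for s in(1,-1):
        T=R.from_matrix(np.c_[np.cross(s*y,[0,0,-1]),s*y,[0,0,-1]]);a=(r.inv()*T).as_rotvec(degrees=True)
        print("pos",np.round(o["position"],4),"shift mm",np.round(r.inv().apply(np.array(xyz)-o["position"])*1e3,1),"rot",np.round(a,1),"j7",round(float(o["joint_pos"][6]),2))
E
python3 - <<'E'
from h import *
a=cv2.imread("pics/top0.png")[:,:,::-1];b=cv2.imread("pics/scene0.png")[:,:,::-1]
crop(a,195,225,445,305,3.2,"c1.png")
t=cv2.resize(a[140:215,260:410],None,fx=5,fy=5,interpolation=cv2.INTER_CUBIC);s=cv2.resize(b[225:300,230:365],(750,330),interpolation=cv2.INTER_CUBIC)
s=cv2.resize(b[235:297,235:360],None,fx=6,fy=3.5,interpolation=cv2.INTER_CUBIC)
cv2.imwrite("pics/c2.png",np.vstack([t[:,:750],s[:217]])[:,:,::-1])
E
```

```text
Traceback (most recent call last):
NameError: name 'np' is not defined
```

View pics/c1.png

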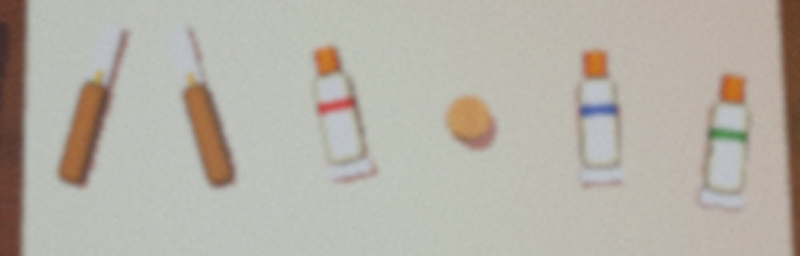

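Crop c1: knives' handles centred (84,133) and (208,134); tubes cap→crimp: red (325,47)→(352,178), blue (595,50)→(601,184), green (735,75)→(722,205); spool (468,117).

```bash
sed -i '1i import numpy as np' h.py; python3 - <<'E'
from h import *
a=cv2.imread("pics/top0.png")[:,:,::-1];b=cv2.imread("pics/scene0.png")[:,:,::-1]
t=cv2.resize(a[140:215,260:410],None,fx=5,fy=5,interpolation=cv2.INTER_CUBIC)
s=cv2.resize(b[235:297,235:360],None,fx=6,fy=3.5,interpolation=cv2.INTER_CUBIC)
cv2.imwrite("pics/c2.png",np.vstack([t[:,:750],s])[:,:,::-1])
c=camera("top")
f=lambda x,y,z:pix2w(c,195+x/3.2,225+y/3.2,z)
for n,p,q,z in [("kA",(97,81),(72,183),.014),("kB",(192,83),(222,183),.014),("red",(325,47),(352,178),.012),("blue",(595,50),(601,184),.012),("green",(735,75),(722,205),.012)]:
    P,Q=f(*p,z),f(*q,z);d=P-Q;print(n,P.round(4),Q.round(4),"mid",((P+Q)/2).round(4),"len",np.linalg.norm(d).round(4),"ang",np.arctan2(d[1],d[0]).round(3))
print("spool",f(468,117,.03))
for n,u,v in[("box",153.5,265),("basket",495,265)]:print(n,pix2w(c,u,v,.05))
for p in[(122,223),(190,225),(184,307),(116,304),(459,225),(526,225),(531,306),(464,309)]:print(pix2w(c,*p,.05).round(3))
E
```

```text
kA [0.4834 0.2067 0.014 ] [0.4148 0.2225 0.014 ] mid [0.4491 0.2146 0.014 ] len 0.0704 ang -0.226
kB [0.4809 0.1423 0.014 ] [0.4131 0.1219 0.014 ] mid [0.447  0.1321 0.014 ] len 0.0708 ang 0.292
red [0.5043 0.052  0.012 ] [0.4151 0.0347 0.012 ] mid [0.4597 0.0434 0.012 ] len 0.0909 ang 0.192
blue [ 0.4992 -0.132   0.012 ] [ 0.4082 -0.1326  0.012 ] mid [ 0.4537 -0.1323  0.012 ] len 0.091 ang 0.007
green [ 0.4804 -0.2266  0.012 ] [ 0.3928 -0.2133  0.012 ] mid [ 0.4366 -0.22    0.012 ] len 0.0886 ang -0.15
spool [ 0.45326564 -0.04334888  0.03      ]
box [0.45088497 0.34784813 0.05      ]
basket [ 0.43893433 -0.36197962  0.05      ]
[0.541 0.417 0.05 ]
[0.534 0.274 0.05 ]
[0.364 0.282 0.05 ]
[0.372 0.422 0.05 ]
[ 0.525 -0.292  0.05 ]
[ 0.522 -0.434  0.05 ]
[ 0.354 -0.43   0.05 ]
[ 0.35  -0.292  0.05 ]
```

View pics/c2.png

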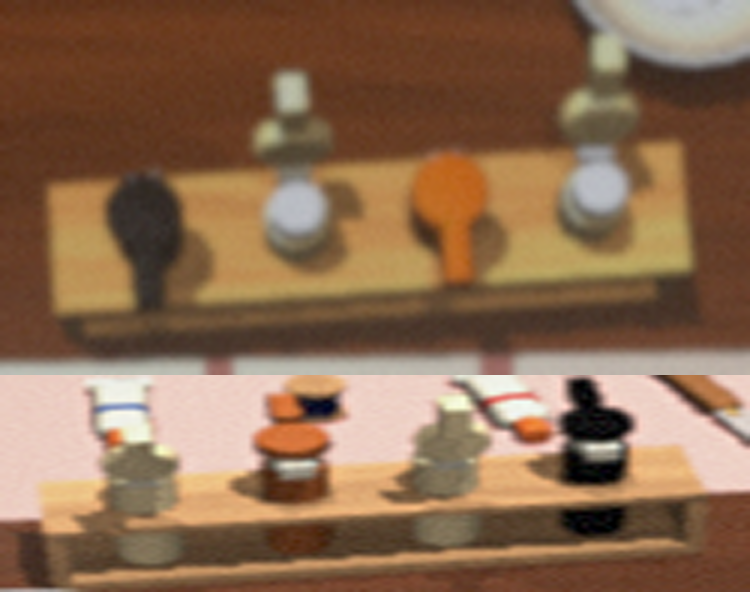

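c2: vials left to right are black (145,215), cream (298,210), tan (450,190), cream (597,190); cream caps stand open with tab tips at (291,80) and (607,45). Rack corners (47,185),(685,142),(692,272),(55,312).

```bash
python3 - <<'E'
from h import *
c=camera("top")
f=lambda x,y,z:pix2w(c,260+x/5,140+y/5,z)
C=[f(*p,.055) for p in[(47,185),(685,142),(692,272),(55,312)]];m=sum(C)/4
print(np.round(C,4),m.round(4))
d=C[0]-C[1]+C[3]-C[2];ang=np.arctan2(-d[0],d[1]);print("yaw",ang)
for n,x,y,z in[("black",145,215,.105),("creamA",298,210,.1),("tan",450,190,.105),("creamB",597,190,.1)]:print(n,f(x,y,z).round(4))
# predicted vials from rack centre
ex=np.array([np.cos(ang),np.sin(ang),0]);ey=np.array([-ex[1],ex[0],0]);m[2]=0
for n,k,dp,tp in[("black",93,None,None),("creamA",31,(291,135),(291,80)),("tan",-31,None,None),("creamB",-93,(598,112),(607,45))]:
    v=m+ey*k/1e3;print(n,v.round(4))
    if dp:
        h=v+ex*.016+[0,0,.095]
        for th in np.arange(1.2,2.21,.1):
            u=-ex*np.cos(th)+np.array([0,0,np.sin(th)]);w=ex*np.sin(th)+np.array([0,0,np.cos(th)])
            print(round(th,1),[((w2pix(c,h+u*a+w*b)-[260,140])*5).round().tolist() for a,b in((.016,.005),(.056,.002),(.056,.018))],end=" ")
        print()
E
```

```text
[[ 0.634   0.1066  0.055 ]
 [ 0.6485 -0.166   0.055 ]
 [ 0.5915 -0.1665  0.055 ]
 [ 0.5787  0.1032  0.055 ]] [ 0.6132 -0.0307  0.055 ]
yaw 0.05037837073401944
black [0.6066 0.0618 0.105 ]
creamA [6.09e-01 2.00e-04 1.00e-01]
tan [ 0.6149 -0.0611  0.105 ]
creamB [ 0.6153 -0.121   0.1   ]
black [0.6085 0.0622 0.    ]
creamA [6.116e-01 3.000e-04 0.000e+00]
1.2 [[295.0, 160.0], [298.0, 176.0], [296.0, 134.0]] 1.3 [[295.0, 156.0], [298.0, 162.0], [295.0, 119.0]] 1.4 [[295.0, 152.0], [297.0, 147.0], [294.0, 105.0]] 1.5 [[294.0, 148.0], [296.0, 132.0], [293.0, 91.0]] 1.6 [[294.0, 145.0], [295.0, 118.0], [292.0, 79.0]] 1.7 [[294.0, 141.0], [294.0, 105.0], [291.0, 67.0]] 1.8 [[294.0, 138.0], [293.0, 92.0], [290.0, 57.0]] 1.9 [[293.0, 136.0], [292.0, 80.0], [289.0, 47.0]] 2.0 [[293.0, 133.0], [291.0, 70.0], [288.0, 39.0]] 2.1 [[293.0, 131.0], [290.0, 60.0], [288.0, 33.0]] 2.2 [[293.0, 130.0], [289.0, 51.0], [287.0, 28.0]] 
tan [ 0.6147 -0.0616  0.    ]
creamB [ 0.6179 -0.1236  0.    ]
1.2 [[604.0, 140.0], [621.0, 155.0], [619.0, 113.0]] 1.3 [[603.0, 136.0], [620.0, 141.0], [618.0, 98.0]] 1.4 [[603.0, 132.0], [619.0, 126.0], [617.0, 84.0]] 1.5 [[603.0, 128.0], [618.0, 112.0], [615.0, 71.0]] 1.6 [[602.0, 125.0], [617.0, 98.0], [613.0, 58.0]] 1.7 [[601.0, 121.0], [615.0, 84.0], [611.0, 47.0]] 1.8 [[601.0, 118.0], [614.0, 72.0], [609.0, 36.0]] 1.9 [[600.0, 116.0], [612.0, 60.0], [606.0, 27.0]] 2.0 [[600.0, 114.0], [610.0, 49.0], [604.0, 19.0]] 2.1 [[599.0, 112.0], [608.0, 40.0], [602.0, 13.0]] 2.2 [[598.0, 110.0], [605.0, 31.0], [599.0, 8.0]]
```

```bash
python3 - <<'E'
from h import *
go([.69,.0,.23],np.pi/2)
c=camera("top");print(pix2w(c,398,128,.04),pix2w(c,452,188,.085))
E
```

```text
pos [0.2194 0.585  0.2308] shift mm [-646.1 -382.5    1.2] rot [ -0.   -0.  -20.6] j7 -0.09
pos [0.2194 0.585  0.2308] shift mm [-646.1 -382.5    1.2] rot [-0.000e+00  1.000e-01  1.594e+02] j7 -0.09
[ 0.74494682 -0.17490992  0.04      ] [ 0.5959403  -0.27158982  0.085     ]
```

Emit:
carry_out(motion=[{"xyz": [-0.04,-0.024,0],"angular": [0,0,-2]},{"xyz": [-0.08,-0.047,0],"angular": [0,0,-4]},{"xyz": [-0.12,-0.071,0],"angular": [0,0,-6]},{"xyz": [-0.16,-0.095,0],"angular": [0,0,-8]},{"xyz": [-0.2,-0.118,0],"angular": [0,0,-10]},{"xyz": [-0.24,-0.142,0],"angular": [0,0,-12]},{"xyz": [-0.28,-0.166,0],"angular": [0,0,-14]},{"xyz": [-0.32,-0.189,0],"angular": [0,0,-16]},{"xyz": [-0.36,-0.213,0],"angular": [0,0,-18]},{"xyz": [-0.4,-0.237,0],"angular": [0,0,-20.6]},{"xyz": [-0.4,-0.237,0],"angular": [0,0,-20.6]},{"xyz": [-0.4,-0.237,0],"angular": [0,0,-20.6]}], hand=0)

```text
clock: 1.45
position: [0.5112, 0.2219, 0.2312]
ee_rot: [0.001, 1.0, -0.0, -0.0]
ft_force: [-0.3, 1.7, -0.5]
grip_width: 0.001
grasp_force: 0.0
```

Emit:
carry_out(motion=[{"xyz": [-0.04,-0.05,0],"angular": [0,0,0]},{"xyz": [-0.08,-0.1,0],"angular": [0,0,0]},{"xyz": [-0.12,-0.15,0],"angular": [0,0,0]},{"xyz": [-0.16,-0.2,0],"angular": [0,0,0]},{"xyz": [-0.179,-0.222,0],"angular": [0,0,0]},{"xyz": [-0.179,-0.222,0.03],"angular": [0,0,0]},{"xyz": [-0.179,-0.222,0.06],"angular": [0,0,0]},{"xyz": [-0.179,-0.222,0.09],"angular": [0,0,0]},{"xyz": [-0.179,-0.222,0.1],"angular": [0,0,0]},{"xyz": [-0.179,-0.222,0.1],"angular": [0,0,0]},{"xyz": [-0.179,-0.222,0.1],"angular": [0,0,0]}])

```text
clock: 2.55
position: [0.6906, 0.002, 0.1329]
ee_rot: [-0.001, 1.0, 0.0, 0.001]
ft_force: [0.4, -0.4, -0.3]
grip_width: 0.003
grasp_force: 0.0
```

Emit:
carry_out(motion=[{"xyz": [0.02,0,0],"angular": [0,0,0]},{"xyz": [0.035,0,0],"angular": [0,0,0]},{"xyz": [0.05,0,0],"angular": [0,0,0]},{"xyz": [0.065,0,0],"angular": [0,0,0]},{"xyz": [0.08,0,0],"angular": [0,0,0]},{"xyz": [0.095,0,0],"angular": [0,0,0]},{"xyz": [0.105,0,0],"angular": [0,0,0]},{"xyz": [0.107,0,0.006],"angular": [0,0,0]},{"xyz": [0.107,0,0.012],"angular": [0,0,0]},{"xyz": [0.107,0,0.018],"angular": [0,0,0]},{"xyz": [0.107,0,0.02],"angular": [0,0,0]},{"xyz": [0.107,0,0.02],"angular": [0,0,0]}])

```text
clock: 3.75
position: [0.5833, 0.001, 0.1124]
ee_rot: [-0.0, 1.0, 0.0, -0.0]
ft_force: [-9.5, 0.1, 17.9]
grip_width: 0.0
grasp_force: 9.1
```

Emit:
carry_out(motion=[{"xyz": [0,0,0.001],"angular": [0,0,0]},{"xyz": [0,0,0.002],"angular": [0,0,0]},{"xyz": [0,0,0.002],"angular": [0,0,0]}])

```text
clock: 4.05
position: [0.5832, 0.001, 0.1118]
ee_rot: [-0.0, 1.0, 0.001, -0.0]
ft_force: [-17.2, 1.3, 32.8]
grip_width: -0.003
grasp_force: 16.4
```

Emit:
carry_out(motion=[{"xyz": [0,0,-0.03],"angular": [0,0,0]},{"xyz": [0,0,-0.07],"angular": [0,0,0]},{"xyz": [0,0,-0.1],"angular": [0,0,0]},{"xyz": [-0.03,-0.03,-0.1],"angular": [0,0,0]},{"xyz": [-0.06,-0.06,-0.1],"angular": [0,0,0]},{"xyz": [-0.09,-0.09,-0.1],"angular": [0,0,0]},{"xyz": [-0.12,-0.123,-0.1],"angular": [0,0,0]},{"xyz": [-0.127,-0.123,-0.1],"angular": [0,0,0]},{"xyz": [-0.127,-0.123,-0.07],"angular": [0,0,0]},{"xyz": [-0.127,-0.123,-0.04],"angular": [0,0,0]},{"xyz": [-0.127,-0.123,-0.022],"angular": [0,0,0]},{"xyz": [-0.127,-0.123,-0.022],"angular": [0,0,0]}])

```text
clock: 5.25
position: [0.7085, -0.1211, 0.127]
ee_rot: [-0.001, 1.0, 0.0, -0.003]
ft_force: [0.2, -0.5, 0.3]
grip_width: -0.001
grasp_force: 0.0
```

Emit:
carry_out(motion=[{"xyz": [0.02,0,0],"angular": [0,0,0]},{"xyz": [0.04,0,0],"angular": [0,0,0]},{"xyz": [0.055,0,0],"angular": [0,0,0]},{"xyz": [0.07,0,0],"angular": [0,0,0]},{"xyz": [0.085,0,0],"angular": [0,0,0]},{"xyz": [0.1,0,0],"angular": [0,0,0]},{"xyz": [0.115,0,0],"angular": [0,0,0]},{"xyz": [0.12,0,0.006],"angular": [0,0,0]},{"xyz": [0.12,0,0.012],"angular": [0,0,0]},{"xyz": [0.12,0,0.018],"angular": [0,0,0]},{"xyz": [0.12,0,0.02],"angular": [0,0,0]},{"xyz": [0.12,0,0.021],"angular": [0,0,0]}])

```text
clock: 6.45
position: [0.5905, -0.1221, 0.112]
ee_rot: [-0.0, 1.0, 0.0, -0.0]
ft_force: [-15.2, 2.0, 29.7]
grip_width: 0.005
grasp_force: 14.8
```

Emit:
carry_out(motion=[{"xyz": [0,0,-0.04],"angular": [0,0,0]},{"xyz": [0,0,-0.08],"angular": [0,0,0]},{"xyz": [0.03,-0.02,-0.08],"angular": [0,0,2]},{"xyz": [0.07,-0.04,-0.08],"angular": [0,0,4]},{"xyz": [0.11,-0.065,-0.08],"angular": [0,0,6]},{"xyz": [0.15,-0.09,-0.06],"angular": [0,0,8.6]},{"xyz": [0.162,-0.097,-0.03],"angular": [0,0,8.6]},{"xyz": [0.162,-0.097,0],"angular": [0,0,8.6]},{"xyz": [0.162,-0.097,0.03],"angular": [0,0,8.6]},{"xyz": [0.162,-0.097,0.03],"angular": [0,0,8.6]},{"xyz": [0.162,-0.097,0.03],"angular": [0,0,8.6]}], hand=0.6, grip_force=40)

```text
clock: 7.55
position: [0.4284, -0.2194, 0.0806]
ee_rot: [0.075, 0.997, -0.0, -0.0]
ft_force: [-0.1, 0.0, 0.5]
grip_width: 0.601
grasp_force: 0.0
```

```bash
python3 - <<'E'
from h import *
c=camera("top");cv2.imwrite("pics/t1.png",c["img"][100:340,110:540,::-1])
go([.4282,-.2187,.003],np.pi/2-.15)
E
```

```text
pos [ 0.4291 -0.2196  0.0814] shift mm [ 1.1  0.8 78.4] rot [-0.   0.1  0. ] j7 1.89
pos [ 0.4291 -0.2196  0.0814] shift mm [ 1.1  0.8 78.4] rot [-1.0e-01 -0.0e+00 -1.8e+02] j7 1.89
```

View pics/t1.png

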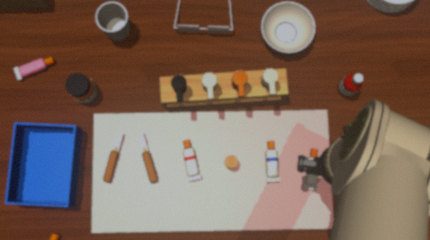

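Both cream caps are now shut (tabs at crop (209,90) and (270,85)), and the open hand stands over the green tube (crop 312,165). Grasping it.

Emit:
carry_out(motion=[{"xyz": [0.001,0.001,0.03],"angular": [0,0,0]},{"xyz": [0.001,0.001,0.055],"angular": [0,0,0]},{"xyz": [0.001,0.001,0.07],"angular": [0,0,0]},{"xyz": [0.001,0.001,0.077],"angular": [0,0,0]},{"xyz": [0.001,0.001,0.077],"angular": [0,0,0]}])

```text
clock: 8.1
position: [0.4279, -0.2182, 0.0038]
ee_rot: [0.074, 0.997, -0.0, 0.0]
ft_force: [-0.5, 0.2, -0.8]
grip_width: 0.597
grasp_force: 0.0
```

Emit:
carry_out(motion=[{"xyz": [0,0,0],"angular": [0,0,0]},{"xyz": [0,0,0],"angular": [0,0,0]},{"xyz": [0,0,0],"angular": [0,0,0]},{"xyz": [0,0,0],"angular": [0,0,0]},{"xyz": [0,0,0],"angular": [0,0,0]},{"xyz": [0,0,-0.03],"angular": [0,0,0]},{"xyz": [0,0,-0.07],"angular": [0,0,0]},{"xyz": [0,0,-0.11],"angular": [0,0,0]},{"xyz": [0,0,-0.14],"angular": [0,0,0]},{"xyz": [0,0,-0.14],"angular": [0,0,0]}], hand=0)

```text
clock: 9.1
position: [0.4297, -0.2191, 0.148]
ee_rot: [0.075, 0.997, -0.0, 0.004]
ft_force: [0.8, 1.1, -1.0]
grip_width: 0.293
grasp_force: 40.0
```

```bash
python3 - <<'E'
from h import *
go([.445,.327,.148],np.pi/2)
E
```

```text
pos [ 0.4297 -0.2191  0.148 ] shift mm [ 6.630e+01  5.422e+02 -5.000e-01] rot [-0.   0.5 -8.6] j7 1.84
pos [ 0.4297 -0.2191  0.148 ] shift mm [ 6.630e+01  5.422e+02 -5.000e-01] rot [  0.7   0.  171.4] j7 1.84
```

Emit:
carry_out(motion=[{"xyz": [0.005,0.045,0],"angular": [0,0,0]},{"xyz": [0.011,0.09,0],"angular": [0,0,-1]},{"xyz": [0.016,0.135,0],"angular": [0,0,-2]},{"xyz": [0.022,0.18,0],"angular": [0,0,-3]},{"xyz": [0.028,0.226,0],"angular": [0,0,-4]},{"xyz": [0.033,0.271,0],"angular": [0,0,-5]},{"xyz": [0.039,0.316,0],"angular": [0,0,-6]},{"xyz": [0.044,0.361,0],"angular": [0,0,-7]},{"xyz": [0.05,0.406,0],"angular": [0,0,-8]},{"xyz": [0.055,0.452,0],"angular": [0,0,-8.6]},{"xyz": [0.061,0.497,0],"angular": [0,0,-8.6]},{"xyz": [0.066,0.542,0],"angular": [0,0,-8.6]}])

```text
clock: 10.3
position: [0.4422, 0.3295, 0.143]
ee_rot: [-0.0, 1.0, 0.0, -0.0]
ft_force: [1.2, -0.7, -0.1]
grip_width: 0.287
grasp_force: 39.9
```

Emit:
carry_out(motion=[{"xyz": [0,0,0],"angular": [0,0,0]},{"xyz": [0,0,0],"angular": [0,0,0]},{"xyz": [0,0,0.04],"angular": [0,0,0]},{"xyz": [0,0,0.08],"angular": [0,0,0]},{"xyz": [0,0,0.113],"angular": [0,0,0]},{"xyz": [0,0,0.113],"angular": [0,0,0]}])

```text
clock: 10.9
position: [0.4405, 0.3239, 0.0263]
ee_rot: [0.001, 1.0, -0.003, -0.003]
ft_force: [-0.2, -0.4, -0.3]
grip_width: 0.296
grasp_force: 39.9
```

Emit:
carry_out(motion=[{"xyz": [0,0.002,0],"angular": [0,0,0]},{"xyz": [0,0.003,0],"angular": [0,0,0]},{"xyz": [0,0.003,0],"angular": [0,0,0]},{"xyz": [0,0.003,-0.03],"angular": [0,0,0]},{"xyz": [0,0.003,-0.07],"angular": [0,0,0]},{"xyz": [0,0.003,-0.11],"angular": [0,0,0]},{"xyz": [0,0.003,-0.11],"angular": [0,0,0]}], hand=0.42)

```text
clock: 11.6
position: [0.4455, 0.333, 0.1475]
ee_rot: [-0.0, 1.0, 0.004, 0.004]
ft_force: [0.1, -0.4, 0.6]
grip_width: 0.423
grasp_force: 0.0
```

```bash
python3 - <<'E'
from h import *
c=camera("top");crop(c["img"],195,205,445,335,3.2,"c3.png")
go([.4597-.0085*np.cos(.192),.0434-.0085*np.sin(.192),.1],np.pi/2+.192)
E
```

```text
pos [0.4444 0.3321 0.1446] shift mm [  -6.5 -290.6   43.2] rot [  0.3   0.4 -11. ] j7 0.85
pos [0.4444 0.3321 0.1446] shift mm [  -6.5 -290.6   43.2] rot [  0.5  -0.4 169. ] j7 0.85
```

View pics/c3.png

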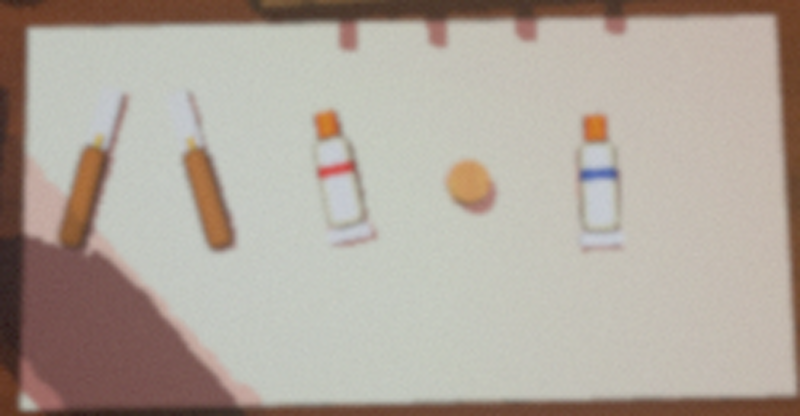

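Green tube is gone from the mat; the rest lie as measured. Next the red-banded tube.

Emit:
carry_out(motion=[{"xyz": [-0.001,-0.04,0],"angular": [0,0,-2]},{"xyz": [-0.002,-0.08,0],"angular": [0,0,-4]},{"xyz": [-0.003,-0.12,0],"angular": [0,0,-6]},{"xyz": [-0.004,-0.16,0],"angular": [0,0,-8]},{"xyz": [-0.005,-0.2,0],"angular": [0,0,-10]},{"xyz": [-0.006,-0.24,0.01],"angular": [0,0,-11]},{"xyz": [-0.0065,-0.275,0.03],"angular": [0,0,-11]},{"xyz": [-0.0065,-0.2906,0.043],"angular": [0,0,-11]},{"xyz": [-0.0065,-0.2906,0.06],"angular": [0,0,-11]},{"xyz": [-0.0065,-0.2906,0.08],"angular": [0,0,-11]},{"xyz": [-0.0065,-0.2906,0.08],"angular": [0,0,-11]},{"xyz": [-0.0065,-0.2906,0.08],"angular": [0,0,-11]}], hand=0.6)

```text
clock: 12.85
position: [0.4492, 0.0401, 0.0605]
ee_rot: [-0.096, 0.995, -0.0, -0.0]
ft_force: [0.0, 0.1, -0.1]
grip_width: 0.597
grasp_force: 0.0
```

```bash
python3 - <<'E'
from h import *
go([.4597-.0085*np.cos(.192),.0434-.0085*np.sin(.192),.003],np.pi/2+.192)
E
```

```text
pos [0.4492 0.0401 0.0605] shift mm [-2.5  1.2 57.5] rot [-0. -0.  0.] j7 1.61
pos [0.4492 0.0401 0.0605] shift mm [-2.5  1.2 57.5] rot [ 1.0e-01 -0.0e+00 -1.8e+02] j7 1.61
```

Emit:
carry_out(motion=[{"xyz": [-0.0025,0.001,0.025],"angular": [0,0,0]},{"xyz": [-0.0025,0.001,0.045],"angular": [0,0,0]},{"xyz": [-0.0025,0.001,0.055],"angular": [0,0,0]},{"xyz": [-0.0025,0.001,0.057],"angular": [0,0,0]},{"xyz": [-0.0025,0.001,0.057],"angular": [0,0,0]}])

```text
clock: 13.35
position: [0.452, 0.0417, 0.004]
ee_rot: [-0.096, 0.995, 0.0, 0.0]
ft_force: [-0.3, -0.0, 0.3]
grip_width: 0.596
grasp_force: 0.0
```

Emit:
carry_out(motion=[{"xyz": [0,0,0],"angular": [0,0,0]},{"xyz": [0,0,0],"angular": [0,0,0]},{"xyz": [0,0,0],"angular": [0,0,0]},{"xyz": [0,0,0],"angular": [0,0,0]},{"xyz": [0,0,0],"angular": [0,0,0]},{"xyz": [0,0,-0.03],"angular": [0,0,0]},{"xyz": [0,0,-0.07],"angular": [0,0,0]},{"xyz": [0,0,-0.11],"angular": [0,0,0]},{"xyz": [0,0,-0.14],"angular": [0,0,0]},{"xyz": [0,0,-0.14],"angular": [0,0,0]}], hand=0)

```text
clock: 14.35
position: [0.4541, 0.042, 0.1479]
ee_rot: [-0.096, 0.995, 0.001, 0.004]
ft_force: [0.1, -0.0, -0.7]
grip_width: 0.292
grasp_force: 39.9
```

Emit:
carry_out(motion=[{"xyz": [-0.007,0.04,0],"angular": [0,0,1]},{"xyz": [-0.014,0.08,0],"angular": [0,0,2]},{"xyz": [-0.021,0.12,0],"angular": [0,0,4]},{"xyz": [-0.028,0.16,0],"angular": [0,0,6]},{"xyz": [-0.035,0.2,0],"angular": [0,0,8]},{"xyz": [-0.042,0.24,0],"angular": [0,0,10]},{"xyz": [-0.049,0.28,0],"angular": [0,0,11]},{"xyz": [-0.054,0.31,0],"angular": [0,0,11]},{"xyz": [-0.057,0.325,0],"angular": [0,0,11]},{"xyz": [-0.057,0.325,0],"angular": [0,0,11]},{"xyz": [-0.057,0.325,0],"angular": [0,0,11]}])

```text
clock: 15.45
position: [0.4456, 0.3701, 0.1428]
ee_rot: [0.0, 1.0, -0.001, -0.0]
ft_force: [-0.2, -0.8, -1.1]
grip_width: 0.294
grasp_force: 39.8
```

Emit:
carry_out(motion=[{"xyz": [0,0,0.04],"angular": [0,0,0]},{"xyz": [0,0,0.08],"angular": [0,0,0]},{"xyz": [0,0,0.11],"angular": [0,0,0]},{"xyz": [0,0,0.113],"angular": [0,0,0]},{"xyz": [0,0,0.113],"angular": [0,0,0]}])

```text
clock: 15.95
position: [0.4458, 0.3701, 0.0306]
ee_rot: [0.0, 1.0, -0.0, -0.0]
ft_force: [-0.2, 0.8, -0.8]
grip_width: 0.291
grasp_force: 39.8
```

Emit:
carry_out(motion=[{"xyz": [0,0,0],"angular": [0,0,0]},{"xyz": [0,0,0],"angular": [0,0,0]},{"xyz": [0,0,0],"angular": [0,0,0]},{"xyz": [0,0,-0.03],"angular": [0,0,0]},{"xyz": [0,0,-0.07],"angular": [0,0,0]},{"xyz": [0,0,-0.12],"angular": [0,0,0]},{"xyz": [0,0,-0.12],"angular": [0,0,0]}], hand=0.42)

```text
clock: 16.65
position: [0.4482, 0.3741, 0.1583]
ee_rot: [-0.0, 1.0, 0.004, 0.004]
ft_force: [0.2, 1.0, -0.9]
grip_width: 0.424
grasp_force: 0.0
```

```bash
python3 - <<'E'
from h import *
go([.4453,-.1323,.06],np.pi/2)
c=camera("top");a=c["img"]
cv2.imwrite("pics/t4.png",a[200:340,110:540,::-1])
E
```

```text
pos [0.4482 0.3741 0.1583] shift mm [   4.  -507.2   94. ] rot [0.5 0.5 0. ] j7 0.8
pos [0.4482 0.3741 0.1583] shift mm [   4.  -507.2   94. ] rot [  -0.8    0.8 -180. ] j7 0.8
```

View pics/t4.png

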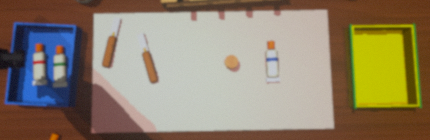

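Green and red tubes lie in the box (crop (60,65),(40,65)); knife A has been knocked up the image (handle now ~(110,52)); I'll remeasure it. Blue-banded tube next.

Emit:
carry_out(motion=[{"xyz": [0,-0.045,0],"angular": [0,0,0]},{"xyz": [0,-0.09,0],"angular": [0,0,0]},{"xyz": [0,-0.135,0],"angular": [0,0,0]},{"xyz": [0,-0.18,0],"angular": [0,0,0]},{"xyz": [0,-0.225,0],"angular": [0,0,0]},{"xyz": [0,-0.27,0],"angular": [0,0,0]},{"xyz": [0,-0.315,0],"angular": [0,0,0]},{"xyz": [0,-0.36,0],"angular": [0,0,0]},{"xyz": [0,-0.405,0],"angular": [0,0,0]},{"xyz": [0,-0.45,0],"angular": [0,0,0]},{"xyz": [0,-0.485,0],"angular": [0,0,0]},{"xyz": [0.001,-0.503,0],"angular": [0,0,0]}], hand=0.6)

```text
clock: 17.9
position: [0.4439, -0.1348, 0.15]
ee_rot: [0.001, 1.0, -0.0, -0.0]
ft_force: [0.6, 0.1, -0.5]
grip_width: 0.597
grasp_force: 0.0
```

Emit:
carry_out(motion=[{"xyz": [0,0,0],"angular": [0,0,0]},{"xyz": [0,0,0.04],"angular": [0,0,0]},{"xyz": [0,0,0.08],"angular": [0,0,0]},{"xyz": [0,0,0.09],"angular": [0,0,0]},{"xyz": [0,0,0.09],"angular": [0,0,0]}])

```text
clock: 18.4
position: [0.4436, -0.1306, 0.0593]
ee_rot: [-0.001, 1.0, 0.0, -0.002]
ft_force: [-0.1, 0.7, 0.3]
grip_width: 0.603
grasp_force: 0.0
```

```bash
python3 - <<'E'
from h import *
go([.4453,-.1323,.003],np.pi/2)
E
```

```text
pos [ 0.4436 -0.1306  0.0593] shift mm [-1.9 -1.7 56.3] rot [ 0.  -0.2  0.1] j7 1.84
pos [ 0.4436 -0.1306  0.0593] shift mm [-1.9 -1.7 56.3] rot [   0.3    0.  -179.9] j7 1.84
```

Emit:
carry_out(motion=[{"xyz": [-0.002,0,0.025],"angular": [0,0,0]},{"xyz": [-0.002,-0.001,0.045],"angular": [0,0,0]},{"xyz": [-0.002,-0.001,0.054],"angular": [0,0,0]},{"xyz": [-0.002,-0.001,0.056],"angular": [0,0,0]},{"xyz": [-0.002,-0.001,0.056],"angular": [0,0,0]}])

```text
clock: 18.9
position: [0.4475, -0.1324, 0.0053]
ee_rot: [-0.0, 1.0, 0.0, 0.001]
ft_force: [0.1, 0.2, 0.7]
grip_width: 0.599
grasp_force: 0.0
```

Emit:
carry_out(motion=[{"xyz": [0,0,0],"angular": [0,0,0]},{"xyz": [0,0,0],"angular": [0,0,0]},{"xyz": [0,0,0],"angular": [0,0,0]},{"xyz": [0,0,0],"angular": [0,0,0]},{"xyz": [0,0,0],"angular": [0,0,0]},{"xyz": [0,0,-0.03],"angular": [0,0,0]},{"xyz": [0,0,-0.07],"angular": [0,0,0]},{"xyz": [0,0,-0.11],"angular": [0,0,0]},{"xyz": [0,0,-0.14],"angular": [0,0,0]},{"xyz": [0,0,-0.14],"angular": [0,0,0]}], hand=0)

```text
clock: 19.9
position: [0.4491, -0.133, 0.1487]
ee_rot: [-0.0, 1.0, 0.0, 0.004]
ft_force: [0.7, -0.6, -0.0]
grip_width: 0.29
grasp_force: 40.1
```

Emit:
carry_out(motion=[{"xyz": [0,0.03,0],"angular": [0,0,0]},{"xyz": [0,0.075,0],"angular": [0,0,0]},{"xyz": [0,0.12,0],"angular": [0,0,0]},{"xyz": [0,0.165,0],"angular": [0,0,0]},{"xyz": [0,0.21,0],"angular": [0,0,0]},{"xyz": [0,0.255,0],"angular": [0,0,0]},{"xyz": [0,0.3,0],"angular": [0,0,0]},{"xyz": [0,0.345,0],"angular": [0,0,0]},{"xyz": [0,0.39,0],"angular": [0,0,0]},{"xyz": [0,0.435,0],"angular": [0,0,0]},{"xyz": [0,0.465,0],"angular": [0,0,0]},{"xyz": [0,0.481,0],"angular": [0,0,0]}])

```text
clock: 21.1
position: [0.4451, 0.3512, 0.1434]
ee_rot: [-0.002, 1.0, 0.0, -0.001]
ft_force: [0.3, 0.3, -1.6]
grip_width: 0.291
grasp_force: 40.1
```

Emit:
carry_out(motion=[{"xyz": [0,0,0],"angular": [0,0,0]},{"xyz": [0,0,0.03],"angular": [0,0,0]},{"xyz": [0,0,0.07],"angular": [0,0,0]},{"xyz": [0,0,0.1],"angular": [0,0,0]},{"xyz": [0,0,0.108],"angular": [0,0,0]},{"xyz": [0,0,0.108],"angular": [0,0,0]}])

```text
clock: 21.7
position: [0.4463, 0.3467, 0.0357]
ee_rot: [0.0, 1.0, -0.001, -0.001]
ft_force: [-0.3, -0.8, 0.6]
grip_width: 0.294
grasp_force: 40.1
```

Emit:
carry_out(motion=[{"xyz": [0,0,0],"angular": [0,0,0]},{"xyz": [0,0,0],"angular": [0,0,0]},{"xyz": [0,0,0],"angular": [0,0,0]},{"xyz": [0,0,-0.03],"angular": [0,0,0]},{"xyz": [0,0,-0.07],"angular": [0,0,0]},{"xyz": [0,0,-0.11],"angular": [0,0,0]},{"xyz": [0,0,-0.11],"angular": [0,0,0]}], hand=0.42)

```text
clock: 22.4
position: [0.4489, 0.3507, 0.1531]
ee_rot: [-0.0, 1.0, 0.004, 0.004]
ft_force: [0.7, 0.5, -0.8]
grip_width: 0.421
grasp_force: 0.0
```

```bash
python3 - <<'E'
from h import *
c=camera("top");crop(c["img"],110,205,310,315,4,"c5.png")
E
```

```text
(no output)
```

View pics/c5.png

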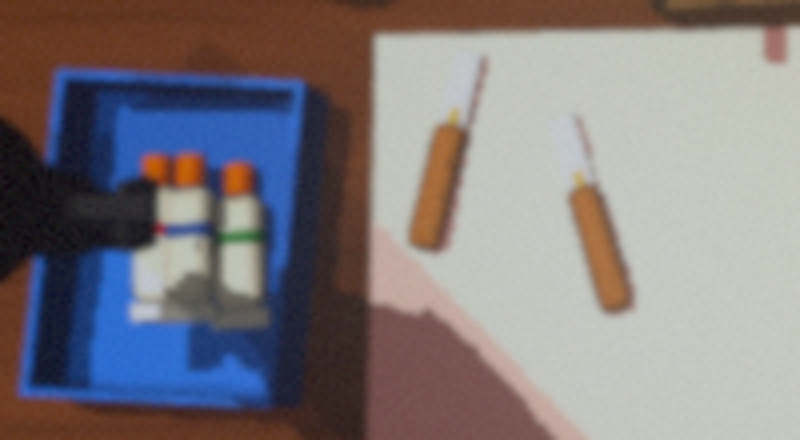

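All three tubes are in the box. Knife A handle now (450,122)→(424,249); knife B (581,185)→(616,310).

```bash
python3 - <<'E'
from h import *
c=camera("top")
f=lambda x,y,z:pix2w(c,110+x/4,205+y/4,z)
for n,p,q in [("kA",(450,122),(424,249)),("kB",(581,185),(616,310))]:
    P,Q=f(*p,.014),f(*q,.014);d=P-Q;a=np.arctan2(d[1],d[0]);m=(P+Q)/2;print(n,m.round(4),"len",np.linalg.norm(d).round(4),"ang",a.round(3))
    go([m[0],m[1],.06],np.pi/2+a)
E
```

```text
kA [0.4815 0.2197 0.014 ] len 0.0702 ang -0.186
pos [0.4469 0.349  0.1479] shift mm [ -34.2 -129.5   87.7] rot [ 0.1  0.1 10.7] j7 0.83
pos [0.4469 0.349  0.1479] shift mm [ -34.2 -129.5   87.7] rot [  -0.2    0.2 -169.3] j7 0.83
kB [0.4463 0.1322 0.014 ] len 0.0704 ang 0.274
pos [0.4469 0.349  0.1479] shift mm [   0.9 -217.    87.4] rot [  0.1   0.2 -15.7] j7 0.83
pos [0.4469 0.349  0.1479] shift mm [   0.9 -217.    87.4] rot [  0.2  -0.2 164.3] j7 0.83
```

Emit:
carry_out(motion=[{"xyz": [-0.01,-0.04,0],"angular": [0,0,3]},{"xyz": [-0.02,-0.08,0],"angular": [0,0,6]},{"xyz": [-0.03,-0.115,0],"angular": [0,0,9]},{"xyz": [-0.034,-0.1295,0],"angular": [0,0,10.7]},{"xyz": [-0.034,-0.1295,0.03],"angular": [0,0,10.7]},{"xyz": [-0.034,-0.1295,0.06],"angular": [0,0,10.7]},{"xyz": [-0.034,-0.1295,0.087],"angular": [0,0,10.7]},{"xyz": [-0.034,-0.1295,0.087],"angular": [0,0,10.7]},{"xyz": [-0.034,-0.1295,0.087],"angular": [0,0,10.7]}], hand=0.5)

```text
clock: 23.4
position: [0.48, 0.2193, 0.0593]
ee_rot: [0.093, 0.996, -0.0, -0.001]
ft_force: [0.2, 0.4, 0.1]
grip_width: 0.502
grasp_force: 0.0
```

```bash
python3 - <<'E'
from h import *
go([.4815,.2197,.003],np.pi/2-.186)
E
```

```text
pos [0.48   0.2193 0.0593] shift mm [-1.5  0.7 56.3] rot [-0.  -0.1  0. ] j7 0.9
pos [0.48   0.2193 0.0593] shift mm [-1.5  0.7 56.3] rot [ 1.0e-01 -1.0e-01 -1.8e+02] j7 0.9
```

Emit:
carry_out(motion=[{"xyz": [-0.0015,0.0007,0.025],"angular": [0,0,0]},{"xyz": [-0.0015,0.0007,0.045],"angular": [0,0,0]},{"xyz": [-0.0015,0.0007,0.055],"angular": [0,0,0]},{"xyz": [-0.0015,0.0007,0.056],"angular": [0,0,0]},{"xyz": [-0.0015,0.0007,0.056],"angular": [0,0,0]}])

```text
clock: 23.9
position: [0.4826, 0.2199, 0.0044]
ee_rot: [0.093, 0.996, 0.0, 0.001]
ft_force: [0.3, 0.5, 1.0]
grip_width: 0.499
grasp_force: 0.0
```

Emit:
carry_out(motion=[{"xyz": [0,0,0],"angular": [0,0,0]},{"xyz": [0,0,0],"angular": [0,0,0]},{"xyz": [0,0,0],"angular": [0,0,0]},{"xyz": [0,0,0],"angular": [0,0,0]},{"xyz": [0,0,0],"angular": [0,0,0]},{"xyz": [0,0,-0.03],"angular": [0,0,0]},{"xyz": [0,0,-0.07],"angular": [0,0,0]},{"xyz": [0,0,-0.11],"angular": [0,0,0]},{"xyz": [0,0,-0.14],"angular": [0,0,0]},{"xyz": [0,0,-0.14],"angular": [0,0,0]}], hand=0)

```text
clock: 24.9
position: [0.4843, 0.2206, 0.1483]
ee_rot: [0.093, 0.996, 0.002, 0.003]
ft_force: [0.1, -0.1, -0.7]
grip_width: 0.196
grasp_force: 39.2
```

Emit:
carry_out(motion=[{"xyz": [-0.002,-0.03,0],"angular": [0,0,0]},{"xyz": [-0.006,-0.07,0],"angular": [0,0,0]},{"xyz": [-0.009,-0.11,0],"angular": [0,0,0]},{"xyz": [-0.012,-0.15,0],"angular": [0,0,0]},{"xyz": [-0.015,-0.19,0],"angular": [0,0,0]},{"xyz": [-0.019,-0.23,0],"angular": [0,0,0]},{"xyz": [-0.022,-0.27,0],"angular": [0,0,0]},{"xyz": [-0.024,-0.302,0],"angular": [0,0,0]}])

```text
clock: 25.7
position: [0.4489, -0.0841, 0.1431]
ee_rot: [0.094, 0.996, 0.0, -0.0]
ft_force: [0.5, 0.6, -0.3]
grip_width: 0.194
grasp_force: 39.2
```

Emit:
carry_out(motion=[{"xyz": [-0.003,-0.04,0],"angular": [0,0,-1]},{"xyz": [-0.006,-0.08,0],"angular": [0,0,-3]},{"xyz": [-0.01,-0.12,0],"angular": [0,0,-5]},{"xyz": [-0.013,-0.16,0],"angular": [0,0,-7]},{"xyz": [-0.016,-0.2,0],"angular": [0,0,-9]},{"xyz": [-0.02,-0.24,0],"angular": [0,0,-10.7]},{"xyz": [-0.023,-0.28,0],"angular": [0,0,-10.7]},{"xyz": [-0.025,-0.302,0],"angular": [0,0,-10.7]},{"xyz": [-0.025,-0.302,0],"angular": [0,0,-10.7]},{"xyz": [-0.025,-0.302,0],"angular": [0,0,-10.7]}])

```text
clock: 26.7
position: [0.4181, -0.383, 0.1427]
ee_rot: [0.0, 1.0, 0.0, -0.0]
ft_force: [-1.1, 0.6, -0.9]
grip_width: 0.201
grasp_force: 39.3
```

Emit:
carry_out(motion=[{"xyz": [0,0,0.04],"angular": [0,0,0]},{"xyz": [0,0,0.08],"angular": [0,0,0]},{"xyz": [0,0,0.11],"angular": [0,0,0]},{"xyz": [0,0,0.116],"angular": [0,0,0]},{"xyz": [0,0,0.116],"angular": [0,0,0]}])

```text
clock: 27.2
position: [0.4185, -0.382, 0.027]
ee_rot: [-0.001, 1.0, 0.001, -0.001]
ft_force: [0.1, -0.2, 0.3]
grip_width: 0.204
grasp_force: 39.3
```

Emit:
carry_out(motion=[{"xyz": [0,0,0],"angular": [0,0,0]},{"xyz": [0,0,0],"angular": [0,0,0]},{"xyz": [0,0,0],"angular": [0,0,0]},{"xyz": [0,0,-0.03],"angular": [0,0,0]},{"xyz": [0,0,-0.07],"angular": [0,0,0]},{"xyz": [0,0,-0.12],"angular": [0,0,0]},{"xyz": [0,0,-0.12],"angular": [0,0,0]},{"xyz": [0,0,-0.12],"angular": [0,0,0]}], hand=0.33)

```text
clock: 28.0
position: [0.4193, -0.3837, 0.1491]
ee_rot: [-0.0, 1.0, -0.001, 0.002]
ft_force: [0.1, -0.0, -0.1]
grip_width: 0.33
grasp_force: 0.0
```

```bash
python3 - <<'E'
from h import *
c=camera("top");crop(c["img"],195,225,320,305,4,"c6.png")
go([.4463,.1322,.145],np.pi/2+.274)
E
```

```text
pos [ 0.4186 -0.3831  0.1477] shift mm [-28.1 515.3   2.7] rot [ -0.    0.1 -15.6] j7 2.39
pos [ 0.4186 -0.3831  0.1477] shift mm [-28.1 515.3   2.7] rot [1.000e-01 0.000e+00 1.644e+02] j7 2.39
```

View pics/c6.png

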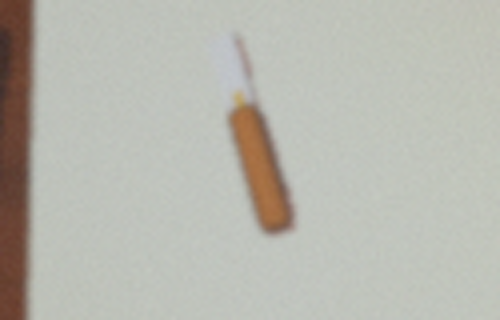

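Knife B is unmoved (handle (241,105)→(276,230)). Fetching it.

Emit:
carry_out(motion=[{"xyz": [-0.002,0.04,0],"angular": [0,0,0]},{"xyz": [-0.005,0.085,0],"angular": [0,0,-1]},{"xyz": [-0.007,0.13,0],"angular": [0,0,-3]},{"xyz": [-0.01,0.175,0],"angular": [0,0,-5]},{"xyz": [-0.012,0.22,0],"angular": [0,0,-7]},{"xyz": [-0.014,0.265,0],"angular": [0,0,-9]},{"xyz": [-0.017,0.31,0],"angular": [0,0,-11]},{"xyz": [-0.019,0.355,0],"angular": [0,0,-13]},{"xyz": [-0.022,0.4,0],"angular": [0,0,-15]},{"xyz": [-0.024,0.445,0],"angular": [0,0,-15.7]},{"xyz": [-0.027,0.49,0],"angular": [0,0,-15.7]},{"xyz": [-0.028,0.515,0],"angular": [0,0,-15.7]}], hand=0.5)

```text
clock: 29.25
position: [0.4449, 0.1354, 0.1462]
ee_rot: [-0.139, 0.99, 0.0, -0.001]
ft_force: [0.5, -0.7, -0.2]
grip_width: 0.497
grasp_force: 0.0
```

Emit:
carry_out(motion=[{"xyz": [0,0,0],"angular": [0,0,0]},{"xyz": [0,0,0.03],"angular": [0,0,0]},{"xyz": [0,0,0.07],"angular": [0,0,0]},{"xyz": [0,0,0.085],"angular": [0,0,0]},{"xyz": [0,0,0.085],"angular": [0,0,0]},{"xyz": [0,0,0.085],"angular": [0,0,0]}])

```text
clock: 29.85
position: [0.446, 0.1311, 0.0623]
ee_rot: [-0.137, 0.991, -0.0, -0.0]
ft_force: [0.5, 0.3, 0.9]
grip_width: 0.501
grasp_force: 0.0
```

```bash
python3 - <<'E'
from h import *
go([.4463,.1322,.003],np.pi/2+.274)
E
```

```text
pos [0.446  0.1311 0.0623] shift mm [-0.7  1.  59.3] rot [-0.  -0.1 -0. ] j7 1.49
pos [0.446  0.1311 0.0623] shift mm [-0.7  1.  59.3] rot [-1.0e-01  0.0e+00  1.8e+02] j7 1.49
```

Emit:
carry_out(motion=[{"xyz": [-0.001,0.001,0.025],"angular": [0,0,0]},{"xyz": [-0.001,0.001,0.045],"angular": [0,0,0]},{"xyz": [-0.001,0.001,0.057],"angular": [0,0,0]},{"xyz": [-0.001,0.001,0.059],"angular": [0,0,0]},{"xyz": [-0.001,0.001,0.059],"angular": [0,0,0]}])

```text
clock: 30.35
position: [0.4472, 0.1331, 0.0039]
ee_rot: [-0.137, 0.991, 0.0, 0.0]
ft_force: [0.4, -0.6, 0.6]
grip_width: 0.498
grasp_force: 0.0
```

Emit:
carry_out(motion=[{"xyz": [0,0,0],"angular": [0,0,0]},{"xyz": [0,0,0],"angular": [0,0,0]},{"xyz": [0,0,0],"angular": [0,0,0]},{"xyz": [0,0,0],"angular": [0,0,0]},{"xyz": [0,0,0],"angular": [0,0,0]},{"xyz": [0,0,-0.03],"angular": [0,0,0]},{"xyz": [0,0,-0.07],"angular": [0,0,0]},{"xyz": [0,0,-0.11],"angular": [0,0,0]},{"xyz": [0,0,-0.14],"angular": [0,0,0]},{"xyz": [0,0,-0.14],"angular": [0,0,0]}], hand=0)

```text
clock: 31.35
position: [0.4492, 0.134, 0.148]
ee_rot: [-0.137, 0.991, 0.001, 0.004]
ft_force: [1.6, -0.2, -1.6]
grip_width: 0.199
grasp_force: 39.4
```

Emit:
carry_out(motion=[{"xyz": [0.013,-0.037,0],"angular": [0,0,0]},{"xyz": [0.027,-0.078,0],"angular": [0,0,1]},{"xyz": [0.041,-0.12,0],"angular": [0,0,3]},{"xyz": [0.055,-0.161,0],"angular": [0,0,5]},{"xyz": [0.07,-0.203,0],"angular": [0,0,7]},{"xyz": [0.084,-0.245,0],"angular": [0,0,9]},{"xyz": [0.098,-0.286,0],"angular": [0,0,11]},{"xyz": [0.113,-0.328,0],"angular": [0,0,13]},{"xyz": [0.127,-0.37,0],"angular": [0,0,15]},{"xyz": [0.141,-0.411,0],"angular": [0,0,15.7]},{"xyz": [0.155,-0.449,0],"angular": [0,0,15.7]},{"xyz": [0.155,-0.449,0],"angular": [0,0,15.7]}])

```text
clock: 32.55
position: [0.417, -0.3466, 0.1429]
ee_rot: [0.003, 1.0, -0.001, -0.001]
ft_force: [-0.4, 0.2, -0.3]
grip_width: 0.196
grasp_force: 39.5
```

Emit:
carry_out(motion=[{"xyz": [0,0,0],"angular": [0,0,0]},{"xyz": [0,0,0.04],"angular": [0,0,0]},{"xyz": [0,0,0.08],"angular": [0,0,0]},{"xyz": [0,0,0.11],"angular": [0,0,0]},{"xyz": [0,0,0.114],"angular": [0,0,0]},{"xyz": [0,0,0.114],"angular": [0,0,0]}])

```text
clock: 33.15
position: [0.4195, -0.3401, 0.0292]
ee_rot: [-0.001, 1.0, 0.0, -0.001]
ft_force: [0.5, 0.2, -0.2]
grip_width: 0.197
grasp_force: 39.5
```

Emit:
carry_out(motion=[{"xyz": [0,0,0],"angular": [0,0,0]},{"xyz": [0,0,0],"angular": [0,0,0]},{"xyz": [0,0,0],"angular": [0,0,0]},{"xyz": [0,0,-0.03],"angular": [0,0,0]},{"xyz": [0,0,-0.07],"angular": [0,0,0]},{"xyz": [0,0,-0.12],"angular": [0,0,0]},{"xyz": [-0.02,0.04,-0.12],"angular": [0,0,0]},{"xyz": [-0.02,0.08,-0.12],"angular": [0,0,0]},{"xyz": [-0.02,0.12,-0.12],"angular": [0,0,0]},{"xyz": [-0.02,0.16,-0.12],"angular": [0,0,0]},{"xyz": [-0.02,0.2,-0.12],"angular": [0,0,0]},{"xyz": [-0.02,0.2,-0.12],"angular": [0,0,0]}], hand=0.33)

```text
clock: 34.35
position: [0.4398, -0.1361, 0.1499]
ee_rot: [-0.004, 1.0, 0.001, 0.001]
ft_force: [1.0, -0.4, -1.1]
grip_width: 0.333
grasp_force: 0.0
```

```bash
python3 - <<'E'
from h import *
c=camera("top");crop(c["img"],110,135,540,320,1.8,"c7.png")
print(get_obs()["position"])
E
```

```text
[ 0.43972916 -0.13883844  0.14999021]
```

View pics/c7.png

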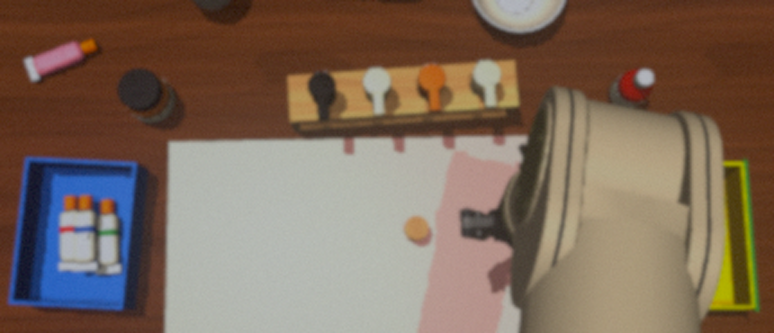

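Three tubes are in the box and the knives are off the mat, but the arm hides the basket. Moving to above the tan tab (c7 (434,105)), which also clears the view.

```bash
python3 - <<'E'
from h import *
c=camera("top");print(pix2w(c,110+434/1.8,135+106/1.8,.113),pix2w(c,110+432/1.8,135+79/1.8,.105))
go([.584,-.0625,.17],np.pi/2+.047)
E
```

```text
[ 0.58011848 -0.06180594  0.113     ] [ 0.61306359 -0.0610535   0.105     ]
pos [ 0.4396 -0.1406  0.15  ] shift mm [-144.6   77.8  -19.8] rot [ 0.   0.1 -2.5] j7 1.8
pos [ 0.4396 -0.1406  0.15  ] shift mm [-144.6   77.8  -19.8] rot [ 1.000e-01 -0.000e+00  1.775e+02] j7 1.8
```

Emit:
carry_out(motion=[{"xyz": [0,0,-0.02],"angular": [0,0,0]},{"xyz": [-0.03,0.02,-0.02],"angular": [0,0,-1]},{"xyz": [-0.07,0.04,-0.02],"angular": [0,0,-2]},{"xyz": [-0.11,0.06,-0.02],"angular": [0,0,-2.6]},{"xyz": [-0.143,0.077,-0.02],"angular": [0,0,-2.6]},{"xyz": [-0.143,0.077,-0.02],"angular": [0,0,-2.6]},{"xyz": [-0.143,0.077,-0.02],"angular": [0,0,-2.6]}], hand=0.42)

```text
clock: 35.15
position: [0.5825, -0.0655, 0.169]
ee_rot: [-0.022, 1.0, -0.001, -0.0]
ft_force: [-0.9, -0.8, -0.1]
grip_width: 0.423
grasp_force: 0.0
```

```bash
python3 - <<'E'
from h import *
c=camera("top");b=camera("scene")
A=cv2.resize(c["img"][150:320,400:540],(400,486));B=cv2.resize(b["img"][200:300,130:230],(400,400))
cv2.imwrite("pics/c8.png",np.hstack([A[:400],B])[:,:,::-1])
go([.584,-.0625,.092],np.pi/2+.047)
E
```

```text
pos [ 0.5817 -0.066   0.1694] shift mm [-2.5  3.5 77.4] rot [-0.  -0.  -0.2] j7 1.76
pos [ 0.5817 -0.066   0.1694] shift mm [-2.5  3.5 77.4] rot [-0.000e+00  1.000e-01  1.798e+02] j7 1.76
```

View pics/c8.png

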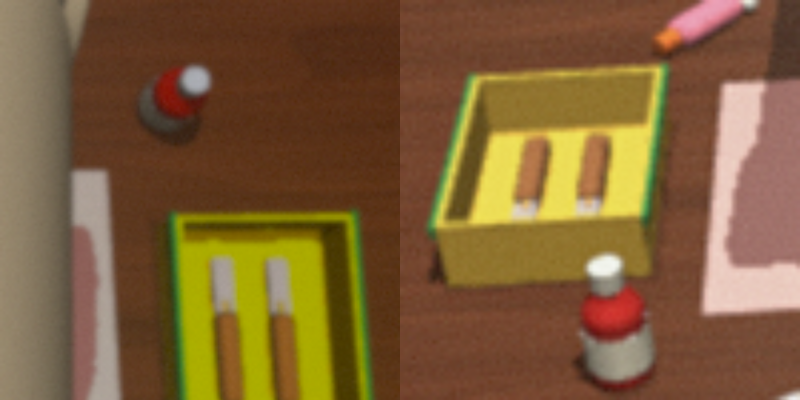

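Both knives lie in the basket (crop (228,330),(283,330)). Everything before the tan step is done; now grip the tan tab.

Emit:
carry_out(motion=[{"xyz": [-0.0025,0.0035,0],"angular": [0,0,0]},{"xyz": [-0.0025,0.0035,0.02],"angular": [0,0,0]},{"xyz": [-0.0025,0.0035,0.04],"angular": [0,0,0]},{"xyz": [-0.0025,0.0035,0.06],"angular": [0,0,0]},{"xyz": [-0.0025,0.0035,0.074],"angular": [0,0,0]},{"xyz": [-0.0025,0.0035,0.077],"angular": [0,0,0]},{"xyz": [-0.0025,0.0035,0.077],"angular": [0,0,0]}])

```text
clock: 35.95
position: [0.5845, -0.0606, 0.0925]
ee_rot: [-0.023, 1.0, 0.0, -0.0]
ft_force: [0.2, 0.3, -1.0]
grip_width: 0.418
grasp_force: 0.0
```

Emit:
carry_out(motion=[{"xyz": [0,0,0],"angular": [0,0,0]},{"xyz": [0,0,0],"angular": [0,0,0]},{"xyz": [0,0,0],"angular": [0,0,0]},{"xyz": [0,0,0],"angular": [0,0,0]},{"xyz": [0,0,0],"angular": [0,0,0]}], hand=0, grip_force=25)

```text
clock: 36.45
position: [0.5851, -0.061, 0.0932]
ee_rot: [-0.023, 1.0, -0.0, 0.001]
ft_force: [-1.1, -1.9, 6.5]
grip_width: 0.131
grasp_force: 28.8
```

Emit:
carry_out(motion=[{"xyz": [-0.001,0,-0.0044],"angular": [0,0,0]},{"xyz": [-0.003,0,-0.0087],"angular": [0,0,0]},{"xyz": [-0.005,0,-0.0128],"angular": [0,0,0]},{"xyz": [-0.0074,0,-0.0167],"angular": [0,0,0]},{"xyz": [-0.0103,0,-0.0204],"angular": [0,0,0]},{"xyz": [-0.0135,0,-0.0237],"angular": [0,0,0]},{"xyz": [-0.017,0,-0.0266],"angular": [0,0,0]},{"xyz": [-0.0208,0,-0.0293],"angular": [0,0,0]},{"xyz": [-0.0208,0,-0.0293],"angular": [0,0,0]}])

```text
clock: 37.35
position: [0.6052, -0.0599, 0.1219]
ee_rot: [-0.023, 1.0, -0.0, -0.001]
ft_force: [-3.7, -5.0, -0.1]
grip_width: 0.127
grasp_force: 26.3
```

Emit:
carry_out(motion=[{"xyz": [0,0,0],"angular": [0,0,0]},{"xyz": [0,0,0],"angular": [0,0,0]},{"xyz": [0,0,0],"angular": [0,0,0]},{"xyz": [0.015,0,0],"angular": [0,0,0]},{"xyz": [0.035,0,0],"angular": [0,0,0]},{"xyz": [0.05,0,0],"angular": [0,0,0]},{"xyz": [0.05,0,0],"angular": [0,0,0]}], hand=0.4)

```text
clock: 38.05
position: [0.5544, -0.0616, 0.122]
ee_rot: [-0.023, 1.0, 0.001, 0.0]
ft_force: [0.6, 0.2, -0.1]
grip_width: 0.4
grasp_force: 0.0
```

```bash
python3 - <<'E'
from h import *
c=camera("top");b=camera("scene")
A=cv2.resize(c["img"][150:220,260:410],(800,373),interpolation=cv2.INTER_CUBIC);B=cv2.resize(b["img"][225:300,230:365],(400,222),interpolation=cv2.INTER_CUBIC)
B=cv2.copyMakeBorder(B,0,0,0,400,cv2.BORDER_CONSTANT)
cv2.imwrite("pics/c9.png",np.vstack([A,B])[:,:,::-1])
go([.56,-.0615,.118],np.pi/2+.047)
E
```

```text
pos [ 0.5561 -0.0613  0.1221] shift mm [-3.9 -0.4  4.1] rot [ 0.   0.1 -0. ] j7 1.76
pos [ 0.5561 -0.0613  0.1221] shift mm [-3.9 -0.4  4.1] rot [ 1.0e-01 -1.0e-01  1.8e+02] j7 1.76
```

View pics/c9.png

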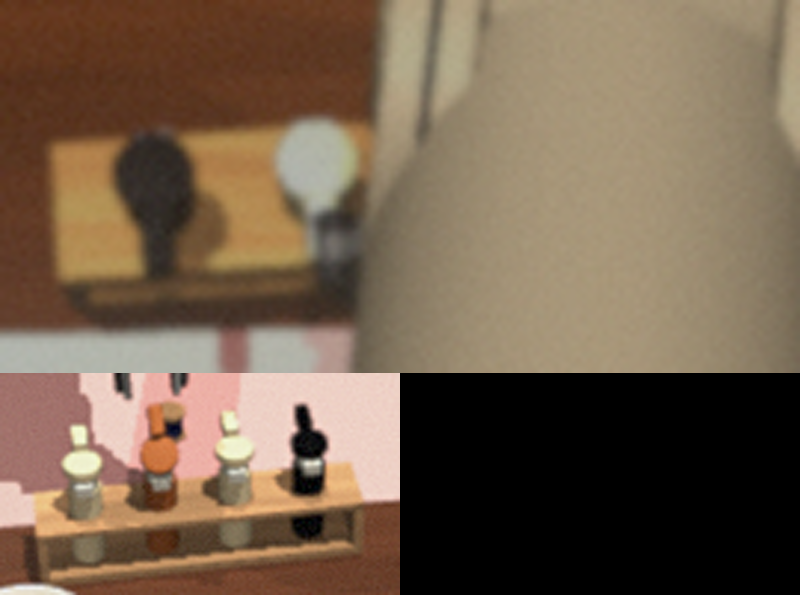

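The tan cap (bottom panel (160,445)) is partly raised, its neighbours shut. Closing the fingers and pushing it over from the robot's side.

Emit:
carry_out(motion=[{"xyz": [0,0,0.004],"angular": [0,0,0]},{"xyz": [0,0,0.004],"angular": [0,0,0]},{"xyz": [0,0,0.004],"angular": [0,0,0]},{"xyz": [0,0,0.004],"angular": [0,0,0]},{"xyz": [0,0,0.004],"angular": [0,0,0]}], hand=0)

```text
clock: 38.65
position: [0.5555, -0.0618, 0.1176]
ee_rot: [-0.023, 1.0, 0.0, 0.0]
ft_force: [-0.3, -0.8, -1.0]
grip_width: 0.0
grasp_force: 0.0
```

Emit:
carry_out(motion=[{"xyz": [-0.01,0,0],"angular": [0,0,0]},{"xyz": [-0.02,0,0],"angular": [0,0,0]},{"xyz": [-0.028,0,0],"angular": [0,0,0]},{"xyz": [-0.036,0,0],"angular": [0,0,0]},{"xyz": [-0.044,0,0],"angular": [0,0,0]},{"xyz": [-0.05,0,0],"angular": [0,0,0]},{"xyz": [-0.056,0,0],"angular": [0,0,0]},{"xyz": [-0.062,0,0],"angular": [0,0,0]},{"xyz": [-0.068,0,0],"angular": [0,0,0]},{"xyz": [-0.073,0,0],"angular": [0,0,0]},{"xyz": [-0.076,0,0],"angular": [0,0,0]},{"xyz": [-0.076,0,0],"angular": [0,0,0]}])

```text
clock: 39.85
position: [0.6316, -0.0583, 0.1175]
ee_rot: [-0.023, 1.0, -0.0, 0.0]
ft_force: [0.1, -0.3, -0.4]
grip_width: -0.001
grasp_force: 0.0
```

Emit:
carry_out(motion=[{"xyz": [0.02,0,0],"angular": [0,0,0]},{"xyz": [0.05,0,0],"angular": [0,0,0]},{"xyz": [0.08,0,-0.02],"angular": [0,0,0]},{"xyz": [0.11,0,-0.06],"angular": [0,0,0]},{"xyz": [0.13,0.04,-0.09],"angular": [0,0,0]},{"xyz": [0.13,0.08,-0.09],"angular": [0,0,0]},{"xyz": [0.13,0.12,-0.09],"angular": [0,0,0]},{"xyz": [0.13,0.16,-0.09],"angular": [0,0,0]},{"xyz": [0.13,0.2,-0.09],"angular": [0,0,0]},{"xyz": [0.13,0.24,-0.09],"angular": [0,0,0]},{"xyz": [0.13,0.26,-0.09],"angular": [0,0,0]},{"xyz": [0.13,0.26,-0.09],"angular": [0,0,0]}])

```text
clock: 41.05
position: [0.4887, 0.199, 0.2076]
ee_rot: [-0.026, 1.0, 0.001, 0.0]
ft_force: [0.3, -0.3, -0.6]
grip_width: 0.0
grasp_force: 0.0
```

```bash
python3 - <<'E'
from h import *
c=camera("top");b=camera("scene")
A=cv2.resize(c["img"][130:215,260:410],(600,340),interpolation=cv2.INTER_CUBIC);B=cv2.resize(b["img"][190:300,130:470],(600,194),interpolation=cv2.INTER_CUBIC)
cv2.imwrite("pics/c10.png",np.vstack([A,B])[:,:,::-1])
h=np.array([.631,-.0605,.095]);ex=np.array([.9989,.047,0])
for th in np.arange(1.6,2.21,.1):
    u=-ex*np.cos(th)+[0,0,np.sin(th)];w=ex*np.sin(th)+[0,0,np.cos(th)]
    print(round(th,1),[((w2pix(c,h+u*a+w*q)-[260,130])*4).round().tolist() for a,q in((.016,.005),(.056,.002),(.056,.018))])
E
```

```text
1.6 [[358.0, 147.0], [364.0, 126.0], [361.0, 94.0]]
1.7 [[358.0, 145.0], [363.0, 115.0], [360.0, 85.0]]
1.8 [[357.0, 142.0], [362.0, 105.0], [359.0, 77.0]]
1.9 [[357.0, 140.0], [361.0, 96.0], [358.0, 69.0]]
2.0 [[357.0, 138.0], [360.0, 87.0], [357.0, 63.0]]
2.1 [[356.0, 137.0], [359.0, 79.0], [355.0, 58.0]]
2.2 [[356.0, 135.0], [358.0, 72.0], [354.0, 54.0]]
```

View pics/c10.png

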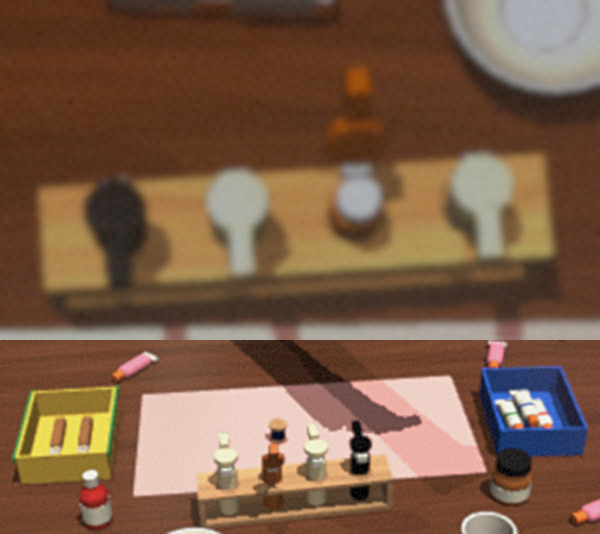

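Cream and black caps are shut, knives in the basket, tubes in the box. The tan tab tip is at (358,68), about 1.9 rad. I'll nudge it a little wider for margin.

Emit:
carry_out(motion=[{"xyz": [0,-0.04,0],"angular": [0,0,0]},{"xyz": [0,-0.08,0],"angular": [0,0,0]},{"xyz": [0,-0.12,0],"angular": [0,0,0]},{"xyz": [0,-0.16,0],"angular": [0,0,0]},{"xyz": [-0.02,-0.2,0],"angular": [0,0,0]},{"xyz": [-0.04,-0.24,0],"angular": [0,0,0]},{"xyz": [-0.05,-0.26,0],"angular": [0,0,0]},{"xyz": [-0.05,-0.26,0.03],"angular": [0,0,0]},{"xyz": [-0.05,-0.26,0.06],"angular": [0,0,0]},{"xyz": [-0.05,-0.26,0.09],"angular": [0,0,0]},{"xyz": [-0.05,-0.26,0.09],"angular": [0,0,0]},{"xyz": [-0.05,-0.26,0.09],"angular": [0,0,0]}])

```text
clock: 42.35
position: [0.5513, -0.0632, 0.1184]
ee_rot: [-0.022, 1.0, -0.0, -0.0]
ft_force: [-0.8, 0.6, 0.4]
grip_width: -0.001
grasp_force: 0.0
```

```bash
python3 - <<'E'
from h import *
go([.637,-.0595,.118],np.pi/2+.047)
E
```

```text
pos [ 0.5513 -0.0632  0.1184] shift mm [-85.8  -0.1   0.4] rot [-0.  -0.  -0.1] j7 1.76
pos [ 0.5513 -0.0632  0.1184] shift mm [-85.8  -0.1   0.4] rot [ -0.    0.  179.9] j7 1.76
```

Emit:
carry_out(motion=[{"xyz": [-0.02,0,0],"angular": [0,0,0]},{"xyz": [-0.04,0,0],"angular": [0,0,0]},{"xyz": [-0.06,0,0],"angular": [0,0,0]},{"xyz": [-0.072,0,0],"angular": [0,0,0]},{"xyz": [-0.078,0,0],"angular": [0,0,0]},{"xyz": [-0.082,0,0],"angular": [0,0,0]},{"xyz": [-0.085,0,0],"angular": [0,0,0]},{"xyz": [-0.086,0,0],"angular": [0,0,0]},{"xyz": [-0.086,0,0],"angular": [0,0,0]}])

```text
clock: 43.25
position: [0.6372, -0.0582, 0.1178]
ee_rot: [-0.023, 1.0, -0.0, 0.0]
ft_force: [-1.0, -0.8, 0.7]
grip_width: -0.001
grasp_force: 0.4
```

Emit:
carry_out(motion=[{"xyz": [0.02,0,0],"angular": [0,0,0]},{"xyz": [0.05,0,0],"angular": [0,0,0]},{"xyz": [0.08,0,-0.02],"angular": [0,0,0]},{"xyz": [0.11,0,-0.06],"angular": [0,0,0]},{"xyz": [0.13,0.04,-0.09],"angular": [0,0,0]},{"xyz": [0.13,0.08,-0.09],"angular": [0,0,0]},{"xyz": [0.13,0.12,-0.09],"angular": [0,0,0]},{"xyz": [0.13,0.16,-0.09],"angular": [0,0,0]},{"xyz": [0.13,0.2,-0.09],"angular": [0,0,0]},{"xyz": [0.13,0.24,-0.09],"angular": [0,0,0]},{"xyz": [0.13,0.26,-0.09],"angular": [0,0,0]},{"xyz": [0.13,0.26,-0.09],"angular": [0,0,0]}])

```text
clock: 44.45
position: [0.4944, 0.1993, 0.2075]
ee_rot: [-0.026, 1.0, 0.001, -0.0]
ft_force: [-0.6, 0.3, 0.7]
grip_width: -0.0
grasp_force: 0.0
```

```bash
python3 - <<'E'
from h import *
c=camera("top");b=camera("scene")
A=cv2.resize(c["img"][130:215,260:410],(600,340),interpolation=cv2.INTER_CUBIC);B=cv2.resize(b["img"][190:300,130:470],(600,194),interpolation=cv2.INTER_CUBIC)
cv2.imwrite("pics/c11.png",np.vstack([A,B])[:,:,::-1])
E
```

```text
(no output)
```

View pics/c11.png

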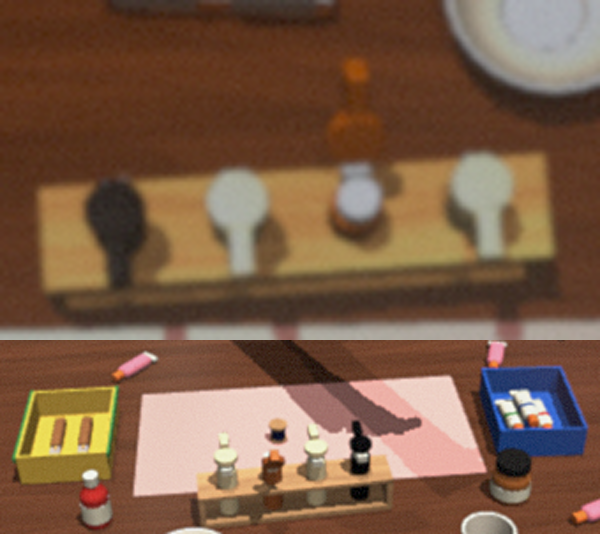

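The tan cap now leans well back (tab tip (355,62), about 2.1 rad). Everything else is in place and the arm is clear.

```bash
python3 -c "
from workcell import *
print(hand_in())"
```

```text
the job is handed in; nothing more can be done
None
```

The job is handed in, and the last pictures showed it as asked: both cream caps pressed shut, all three tubes in the blue box, both knives in the yellow basket, then the tan cap opened to about 2.1 rad, with the black vial still shut.

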